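# Lock the strainer cartridge into the pump's bayonet collar

## Task

Put the strainer cartridge back into the small pump on the bench: lower it into the round collar on top of the pump's pot, feel for the slots, push it down against the spring and turn it a quarter turn clockwise (seen from above), then let the spring lift it into its locked position and let go. Never force it - press and turn gently - and leave the other things on the bench alone.

Things in the scene. Friction and masses are not known exactly. Their poses are not given: they have to be found in the camera images.
- cartridge_center (a point): Loose strainer cartridge, 76 mm tall, 0.18 to 0.29 kg, standing upright on the bench; this point is on its axis, half-way up (38 mm above its underside). Grey round body 44 mm in diameter and 34 mm tall, bottom rim chamfered; above it a grey flange 64 mm in diameter, 6 mm thick, its underside 4 mm below this point; a grip bar on top. z up; a half turn about z makes no difference.
- cartridge_grip (a point): On the cartridge's axis, 24 mm above its centre: where to pinch the upright grey grip bar. The bar is 50 mm long along the cartridge's x, 14 mm thick along its y (pinch across this), 36 mm tall, from 22 mm below this point to 14 mm above it; the flange's top is 22 mm below this point.
- cartridge_lugs (a point): On the cartridge's axis at the height of its two lugs' undersides (14 mm above the cartridge's underside). The lugs stick out of the body at +x and -x, in line with the grip bar: each 9 mm wide, 8 mm tall, reaching 29 mm from the axis.
- socket_mouth (a point): Centre of the round mouth of the bayonet collar on the fixed pump's pot, level with the collar's flat top, 110 mm above the bench. Axes are the pump's, z up; the motor lies along -y (top 131 mm above the bench). Collar: 79 mm outside, bore 48 mm, two opposite slots in its top, 13 mm wide, reaching 31 mm from the axis. Lugs not over the slots rest on the top.
- slot_ledge (a point): On the collar's axis, 8 mm below its mouth: underside of the ledge that the slots pass through. The line of the two slots stands turned clockwise (seen from above) from the pump's x axis by 0.12 to 0.92 rad: how much is NOT measured, it must be seen or felt. Under the ledge a track runs from each slot, clockwise only, with an end stop 0.07 rad past the quarter turn.
- spring_plate (a point): On the collar's axis, 20 mm below its mouth: where the cartridge's underside meets a sprung plate (3.2 N at first, 0.4 N more per mm). The cartridge can turn with its underside 30 to 34 mm below the mouth; at 34 its flange meets the collar's top (fully down, spring 9 N). Never press or twist cartridge and pump together with more than 50 N in all.
- locked_center (a point): On the collar's axis, 12 mm above its mouth: where the cartridge's centre is when locked. At the end of the track (1.57 rad clockwise of the slots) is a notch 13 mm wide, 4 mm up into the ledge's underside; let up there, the spring lifts the lugs into it (underside 26 mm below the mouth). Let go earlier it stays 4 mm lower, or is pushed out.
- jar: Bystander: amber glass jar, 64 mm in diameter, 85 mm tall; origin at the centre of its underside.
- carton: Bystander: cardboard box, 100 x 75 x 55 mm; origin at the centre of its underside.
- wrench: Bystander: steel wrench 170 mm long lying flat along its x axis; origin under its middle.
Mind the look-alikes: they are no part of the job. Leave any blue or green look-alike of the part that bears cartridge_center alone.

How it is judged:
On the way:
1. the cartridge's lugs are through the collar's slots (grip bar within 1.15 rad of the pump's x axis), and it is pushed down past the ledge (underside 29.5 mm or more below the mouth) (z of cartridge_center in the frame of socket_mouth below 0.0085 m and horizontal distance between cartridge_center and socket_mouth below 0.006 m and angle between the x axis of cartridge_center and the x axis of socket_mouth, either way round below 1.15 rad), for 0.05 s.
At the end, for the whole second after the job is handed in: The cartridge is locked: turned a quarter turn (grip bar within 1.15 rad of the pump's y axis), its lugs lifted by the spring into the end notches, so that its centre is 12 mm (10 to 14) above the mouth, within 5 mm of the collar's axis, within 0.12 rad of upright, at rest (z of cartridge_center in the frame of socket_mouth between 0.01 and 0.014 m and horizontal distance between cartridge_center and socket_mouth below 0.005 m and angle between cartridge_center's own z axis and vertical below 0.12 rad and angle between the x axis of cartridge_center and the y axis of socket_mouth, either way round below 1.15 rad and linear speed of cartridge below 0.02 m/s); the robot touches nothing.
It fails at once if cartridge and pump pressed together with more than 50 N (all their contact forces added) (contact force between cartridge and pump above 50 N).
It fails at once if a bystander moved more than 20 mm (distance of any of jar, carton, wrench from where it was at the start of the episode above 0.02 m).
It also fails if it takes over 72 s, if anything falls off the work surface, if the arm or the gripper's body presses on something with over 40 N, if the wrist force passes 120 N, or if a joint passes its speed limit or range.

## Robot

A 6-joint arm with a two-finger parallel gripper is mounted at the origin on the work surface. World frame = base frame: x ahead of the robot, y to its left, z up, the work surface at z = 0. Lengths are in m, angles in rad, forces in N, time in s.
With the tool pointing down it reaches from about 0.375 to 0.925 m from the base axis. Payload 5.7 kg.
Tool frame: the origin (TCP) lies on the centre line of the jaws, within the pads' length; the fingertips stand 19 mm ahead of it and the grasp point (between the pads) is the TCP; z points along the fingers, x is the direction in which the jaws open and shut, and the axes are right-handed (so a half turn about z gives the same grasp; the last joint's range is limited). The gripper opens to 88 mm and grips with 3 to 60 N. Pads are 20 mm wide; open, the fingers measure 115 mm over their backs; the gripper's body (75 mm by 178 mm) begins 61 mm behind the grasp point.
Start: joints at [1.045, 0.359, 1.51, -0, 1.272, -0.115], TCP at [0.24, 0.55, 0.242] pointing down, gripper open.
Joint ranges: [-2.97, 2.97], [-1.01, 2.36], [0.21, 2.38], [-0.96, 4.11], [0.2, 2.71], [-2.98, 2.98]. Speed limits (rad/s): [2.39, 2.39, 3.14, 3.14, 3.14, 3.14].

## Interface

Orientations are given as a unit quaternion [x, y, z, w].
In Python, from bench import robot gives the robot as it stands. The module is installed in compiled form; this text tells all that it offers.
- The arm moves only by the tool play_rows, never from a script. Its argument "rows" is a list of rows, each a list of 2 entries, a list of its own where there are three numbers: the shift along the tool's x, y, z in m, then the turn about the tool's z in degrees. In form: [[[tx, ty, tz], twist], ...]. A call has 1 to 10 rows; each row shifts and turns the commanded pose from where the row before left it, along the tool's axes as they then stand; what a row does not reach is not made up. A row lasts 1/12 s, in which the tool goes at most 41.7 mm and 7.16 degrees, less where a joint would pass 70% of its speed; a pose out of reach is approached as far as the arm can. A call is refused whole if a number of a shift passes 0.0417 or a number of a turn 7.16, either way. A call with a gripper value outside its range is refused whole. "grip" is the finger opening in m, from 0 to 0.0878, set as the call begins (left out, the last holds). The fingers move at their own pace and stop on an object; the grip force is fixed at half the most. Time passes only in rows, so rows that do not move let the fingers close. It gives the time, the measured TCP pose, the force and the opening at its end, in the units of the state.
- robot.read_state(): the state, without advancing time (a new reading comes with each control period).
- robot.grab_frame(name): name is "scene" or "side" or "wrist"; returns a dict with "frame" (480x640x3 uint8, red, green, blue), "intrinsics" (3x3 intrinsics, pixels), "extrinsics" (4x4, takes a point from world to camera coordinates). Camera axes: x right, y down, z forward; pixel columns grow to the right and rows downward; lengths in m; the calibration is good to about 2 mm. The wrist camera is an equidistant fisheye: a pixel r from the principal point sees the ray r / f radians off the axis. A picture is of the moment at which its call begins. There is no depth.
- robot.close_job(): hands the job in, once; it reports no verdict.
Trained networks look in a picture, given as the dict that the camera call returned (one of the last four; its "shot" number tells which), for a name from the list of things; names that differ only in an ending like _2 or _b are one class to them, and where a whole thing is asked for, a point or a joint stands for the part that bears it (a point fixed in the world has none). Each returns a list of dicts, best first, with "p" (0 to 1); they miss things now and then, are a little off and sometimes report something else, mostly with a low value. They report only what shows in the picture. A call takes as long as a camera call. They do not tell look-alikes from the thing itself.
- robot.silhouettes(picture, name): "region" (480x640 bool, what is visible of it) and "location" ([column, row] in pixels, amid what is visible of it).
- robot.spot_point(picture, name): "location" ([column, row] in pixels: a listed point, or the origin of a listed thing).
The state is a dict: "t": time; "qpos": joint angles; "joint_vel": joint speeds; "joint_torque": joint torques, N m; "eef_pos": TCP position; "ee_rot": TCP orientation; "contact_force": force on the tool from outside, world axes, zero at the start; "ft_torque": the same for the moment, N m; "opening": finger opening in m.
Only numpy, scipy, OpenCV 4.12 (cv2) and the standard library are available. Lean on these libraries where they do the work, as an engineer would, in place of code of your own. Each camera call takes 0.05 s, during which the arm holds its last target.

## Working session

There is one attempt and no reset: what is moved stays moved. The work goes in short steps, Python scripts to look and compute and a tool call to move; the robot and the scene stay as the last step left them, time stands still between calls to the robot, and variables do not carry over. Pictures are saved under pics/ and viewed, and the job is handed in when it is done.

Besides the shell and the picture viewer there is one more tool, called after "Request:" in YAML: its name, and indented under it one key for each argument. play_rows: Moves the arm, as the interface text tells. Its arguments: {"type":"object","properties":{"rows":{"type":"array","items":{"type":"array"}},"grip":{"type":"number"}},"required":["rows"]}

```bash
mkdir -p pics
cat > h.py <<'E'
from bench import robot
import numpy as np, cv2
def snap(n,fn=None):
    f=robot.grab_frame(n)
    if fn: cv2.imwrite('pics/'+fn,f['frame'][:,:,::-1])
    return f
def ray(f,px):
    K=np.array(f['intrinsics']);E=np.array(f['extrinsics'])
    v=np.linalg.inv(K)@np.array([px[0],px[1],1.]); 
    R=E[:3,:3];c=-R.T@E[:3,3]
    return c,R.T@v
def onz(f,px,z):
    c,d=ray(f,px); return c+d*(z-c[2])/d[2]
def proj(f,p):
    K=np.array(f['intrinsics']);E=np.array(f['extrinsics'])
    q=E[:3,:3]@np.array(p)+E[:3,3]; q=K@q; return q[:2]/q[2]
def tri(f1,p1,f2,p2):
    A=np.zeros((3,3));b=np.zeros(3)
    for f,p in((f1,p1),(f2,p2)):
        c,d=ray(f,p);d=d/np.linalg.norm(d);M=np.eye(3)-np.outer(d,d);A+=M;b+=M@c
    return np.linalg.solve(A,b)
E
python3 - <<'E'
from h import *
s=robot.read_state();print(s)
for n in('scene','side'):
    f=snap(n,n+'0.png')
    for k in('cartridge_center','cartridge_grip','cartridge_lugs','socket_mouth','slot_ledge','jar','carton','wrench'):
        print(n,k,[(np.round(d['location'],1).tolist(),round(d['p'],2)) for d in robot.spot_point(f,k)][:4])
    E=np.array(f['extrinsics']);print(-E[:3,:3].T@E[:3,3])
snap('wrist','wrist0.png')
E
```

```text
{'t': 0.0, 'qpos': array([ 1.04492708e+00,  3.59484804e-01,  1.51139089e+00,  6.35773595e-06,
        1.27248532e+00, -1.15106826e-01]), 'joint_vel': array([-6.98563886e-05, -7.04878261e-05, -4.27778140e-04, -1.22059673e-03,
        1.93243178e-04,  3.14022361e-04]), 'joint_torque': array([ 9.21539176e-04, -5.15385711e+01, -2.70719111e+01,  6.71807094e-02,
        3.50237056e-02, -1.46963466e-04]), 'eef_pos': array([0.23927587, 0.54953835, 0.24083739]), 'ee_rot': array([ 8.36453545e-01,  5.48037121e-01, -7.91695861e-04,  3.93699797e-04]), 'contact_force': array([-0.84524971, -0.71376748,  0.72502365]), 'ft_torque': array([-0.05395676,  0.01359625,  0.01111649]), 'opening': 0.08785399916100368}
scene cartridge_center [([367.2, 248.3], 0.91), ([325.9, 206.7], 0.86), ([316.3, 252.3], 0.61)]
scene cartridge_grip [([368.3, 240.0], 0.94), ([316.6, 244.2], 0.8), ([324.5, 199.2], 0.77), ([320.5, 350.4], 0.38)]
scene cartridge_lugs [([366.5, 252.8], 0.86), ([323.8, 217.4], 0.83), ([316.6, 257.7], 0.64), ([319.7, 350.8], 0.55)]
scene socket_mouth []
scene slot_ledge [([202.5, 242.6], 0.94), ([439.7, 204.2], 0.7)]
scene jar [([430.4, 313.3], 0.64)]
scene carton [([441.8, 203.5], 0.81)]
scene wrench [([323.5, 351.3], 0.65)]
[1.2317708  0.00483787 0.89153849]
side cartridge_center [([297.7, 275.9], 0.89), ([241.5, 260.7], 0.79), ([295.2, 240.0], 0.73)]
side cartridge_grip [([299.8, 232.5], 0.96), ([295.9, 265.8], 0.87), ([238.6, 253.6], 0.63)]
side cartridge_lugs [([241.4, 267.2], 0.79), ([298.3, 243.5], 0.73), ([297.1, 280.2], 0.63), ([363.4, 224.0], 0.29)]
side socket_mouth [([294.0, 344.4], 0.82)]
side slot_ledge [([293.0, 346.4], 0.66), ([390.7, 295.1], 0.49)]
side jar [([361.4, 219.4], 0.68), ([296.5, 274.1], 0.46)]
side carton []
side wrench [([390.4, 297.2], 0.77)]
[ 0.51317352 -0.61555815  1.02032752]
```

View pics/scene0.png

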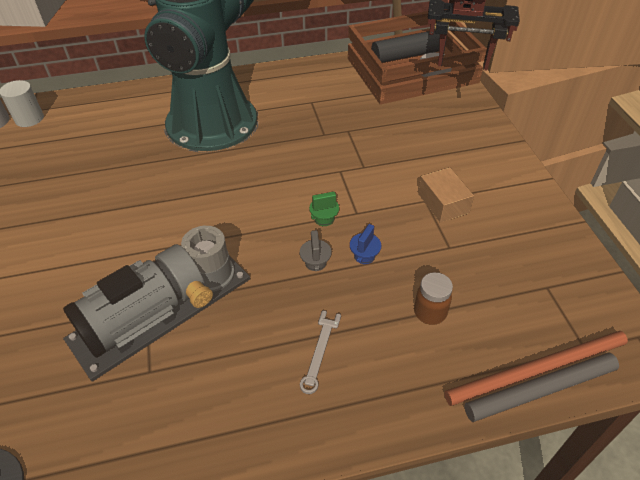

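View pics/side0.png

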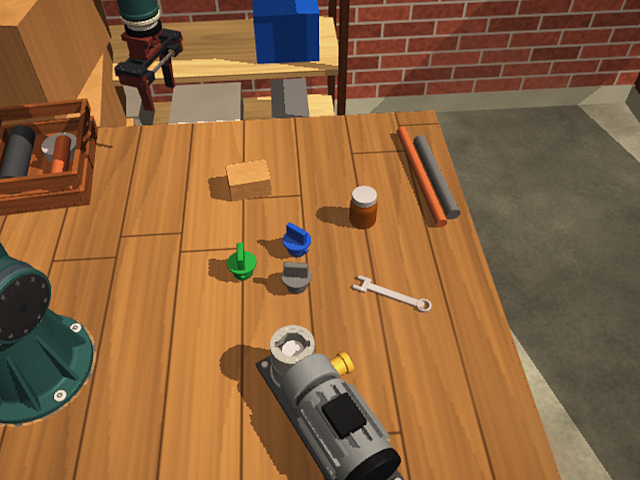

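View pics/wrist0.png

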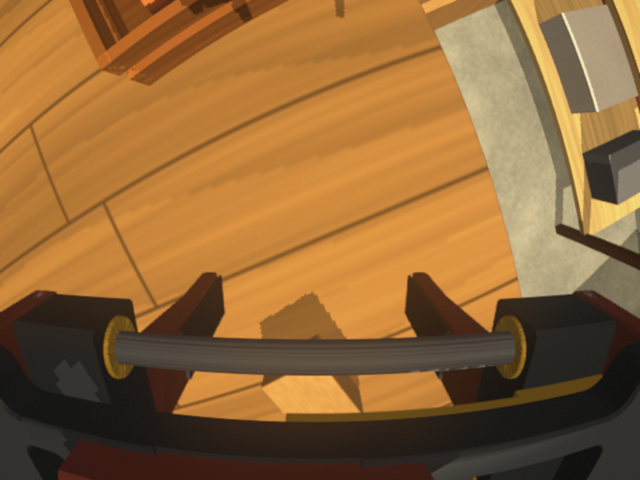

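The scene picture shows three candidates: grey at (316,252), blue at (366,248) and green at (324,207). In the side picture they are grey (297,276), blue (297,240) and green (241,262). I choose the grey one and check it in a close crop.

Run:
```python
from h import *
a=snap('scene');b=snap('side')
c=tri(a,(316.3,252.3),b,(297.7,275.9));g=tri(a,(316.6,244.2),b,(295.9,265.8))
print('center',c,'grip',g)
A=a['frame'];B=b['frame']
r=lambda I,x,y,w,h,W,H:cv2.resize(I[y:y+h,x:x+w],(W,H),interpolation=cv2.INTER_CUBIC)
i1=r(A,285,220,60,60,400,400);i2=r(B,265,250,60,60,400,400)
cv2.imwrite('pics/c1.png',np.hstack([i1,i2])[:,:,::-1])
i1=r(A,170,215,70,70,400,400);i2=r(B,260,315,70,70,400,400)
cv2.imwrite('pics/c2.png',np.hstack([i1,i2])[:,:,::-1])
for n,f in(('scene',a),('side',b)):
  for k in('socket_mouth','slot_ledge'):
    print(n,k,[(np.round(d['location'],1).tolist(),round(d['p'],2)) for d in robot.spot_point(f,k)][:4])
print(onz(a,(206,242),.11),onz(b,(294,344.4),.11))
```

```text
center [0.52772258 0.15643397 0.0372022 ] grip [0.52654719 0.15940975 0.06339832]
scene socket_mouth [([202.6, 240.3], 0.91)]
scene slot_ledge [([203.9, 241.4], 0.56)]
side socket_mouth [([289.4, 343.0], 0.77)]
side slot_ledge [([293.4, 348.3], 0.63)]
[ 0.51294757 -0.04689501  0.11      ] [ 0.51226321 -0.05613796  0.11      ]
```

View pics/c1.png

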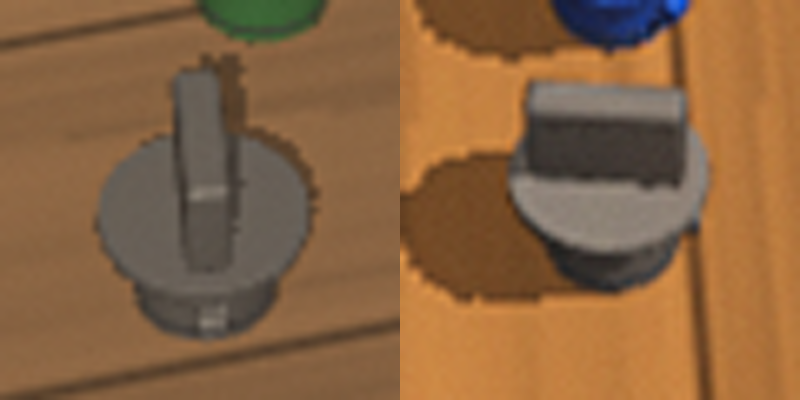

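View pics/c2.png

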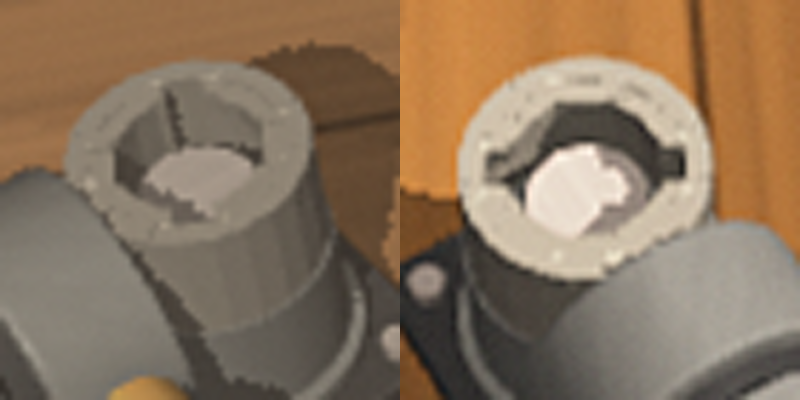

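Run:
```python
from h import *
a=snap('scene');b=snap('side')
pa=onz(a,(202.9,241.7),.11);pb=onz(b,(292.5,344.4),.11);print(pa,pb,tri(a,(202.9,241.7),b,(292.5,344.4)))
l=onz(b,(276.6,343.9),.11);r=onz(b,(308.1,343),.11);print('slots side',l,r,np.arctan2(*(r-l)[1::-1]))
k=170/400.*70/170
S=lambda x,y:(170+x*.175,215+y*.175)
l=onz(a,S(165,95),.11);r=onz(a,S(200,220),.11);print('slots scene',l,r,np.arctan2(*(r-l)[1::-1]))
# bar ends in side: top front edge crop (527,120)-(687,122)
T=lambda x,y:(265+(x-400)*.15,250+y*.15)
l=onz(b,T(528,120),.076);r=onz(b,T(686,122),.076);print('bar side',l,r,np.arctan2(*(r-l)[1::-1]))
l=onz(b,T(532,86),.076);r=onz(b,T(684,90),.076);print('bar side',l,r,np.arctan2(*(r-l)[1::-1]))
U=lambda x,y:(285+x*.15,220+y*.15)
for p,q in(((178,75),(190,193)),((213,70),(228,188))):
  l=onz(a,U(*p),.076);r=onz(a,U(*q),.076);print('bar scene',l,r,np.arctan2(*(r-l)[1::-1]))
# overlay
for f,n,c in((a,'a',(pa+pb)/2),(b,'b',(pa+pb)/2)):
  I=cv2.resize(f['frame'][:,:,::-1],None,fx=6,fy=6,interpolation=cv2.INTER_CUBIC)
  for rad in(.0395,.024,.031):
    P=np.array([proj(f,c+[rad*np.cos(t),rad*np.sin(t),0]) for t in np.linspace(0,6.28,90)])
    cv2.polylines(I,[((P+.5)*6).astype(int)],1,(0,0,255),1)
  g=np.array([.527,.158,.0]); 
  for z,rad in((.034,.032),(.04,.032)):
    P=np.array([proj(f,g+[rad*np.cos(t),rad*np.sin(t),z]) for t in np.linspace(0,6.28,90)])
    cv2.polylines(I,[((P+.5)*6).astype(int)],1,(0,255,0),1)
  u,v=proj(f,c);q,w=proj(f,g+[0,0,.05])
  cr=lambda u,v:I[int(v*6-200):int(v*6+200),int(u*6-200):int(u*6+200)]
  cv2.imwrite(f'pics/ov_{n}.png',np.hstack([cr(u,v),cr(q,w)]))
```

```text
[ 0.51082932 -0.05237164  0.11      ] [ 0.50960422 -0.0559307   0.11      ] [ 0.50908209 -0.05323063  0.10713389]
slots side [ 0.48144121 -0.05270472  0.11      ] [ 0.53744354 -0.0552135   0.11      ] -0.04476787746575971
slots scene [ 0.48376535 -0.05714047  0.11      ] [ 0.54033798 -0.05157104  0.11      ] 0.09813119794174666
bar side [0.50160582 0.1466877  0.076     ] [0.54989002 0.14202795 0.076     ] -0.09620875393100882
bar side [0.50339139 0.16005667 0.076     ] [0.5501274  0.15470243 0.076     ] -0.11406605276384094
bar scene [0.50344666 0.15451206 0.076     ] [0.54866316 0.14765219 0.076     ] -0.15056351447308264
bar scene [0.50398927 0.16493077 0.076     ] [0.54944796 0.15861496 0.076     ] -0.13805128514106157
```

View pics/ov_a.png

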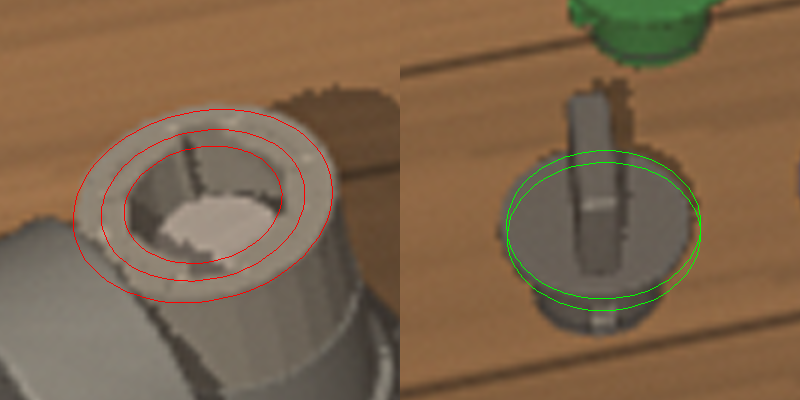

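View pics/ov_b.png

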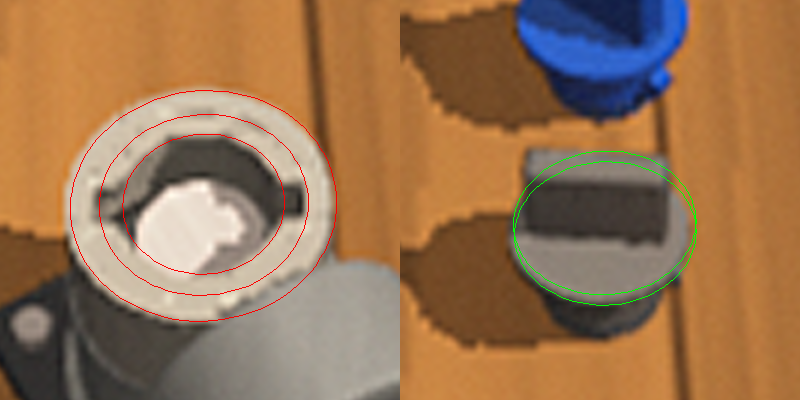

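```bash
cat >> h.py <<'E'
from scipy.spatial.transform import Rotation as Ro
def tool():
    s=robot.read_state();R=Ro.from_quat(s['ee_rot']).as_matrix();return s,np.array(s['eef_pos']),R
def want(p):
    s,q,R=tool();print('t',round(s['t'],2),'tcp',q.round(4),'xang',np.arctan2(R[1,0],R[0,0]).round(4),'F',np.round(s['contact_force'],1),'open',round(s['opening'],4),'q6',round(s['qpos'][5],2))
    print('shift',(R.T@(np.array(p)-q)).round(4))
def fproj(f,p):
    K=np.array(f['intrinsics']);E=np.array(f['extrinsics'])
    v=E[:3,:3]@np.array(p)+E[:3,3];r=np.hypot(*v[:2]);th=np.arctan2(r,v[2])
    return np.array([K[0,2]+K[0,0]*th*v[0]/r,K[1,2]+K[1,1]*th*v[1]/r])
def fonz(f,px,z):
    K=np.array(f['intrinsics']);E=np.array(f['extrinsics'])
    d=np.array([(px[0]-K[0,2])/K[0,0],(px[1]-K[1,2])/K[1,1]]);th=np.linalg.norm(d)
    v=np.append(np.sin(th)*d/max(th,1e-9),np.cos(th));R=E[:3,:3];c=-R.T@E[:3,3];w=R.T@v
    return c+w*(z-c[2])/w[2]
E
python3 - <<'E'
from h import *
f=snap('wrist');s,q,R=tool();E=np.array(f['extrinsics']);c=-E[:3,:3].T@E[:3,3]
print('cam in tool',R.T@(c-q),'axes in tool',R.T@E[:3,:3].T,f['intrinsics'])
print(fproj(f,q))
want([.526,.1535,.22])
a=snap('scene');b=snap('side')
print('blue',tri(a,(367.2,248.3),b,(295.2,240)),'green',tri(a,(325.9,206.7),b,(241.5,260.7)))
print('motor end ', onz(b,(365,465),.09), onz(a,(88,325),.09))
E
```

```text
cam in tool [-0.00029458 -0.06652988 -0.14341644] axes in tool [[ 9.99999930e-01 -3.60786971e-04 -9.66746737e-05]
 [ 3.73484772e-04  9.69123354e-01  2.46576126e-01]
 [ 4.72823038e-06 -2.46576145e-01  9.69123421e-01]] [[371.64829954   0.         314.29706458]
 [  0.         371.64829954 242.09614114]
 [  0.           0.           1.        ]]
[315.05387277 310.92558201]
t 1.4 tcp [0.2396 0.55   0.2416] xang 1.16 F [ 0.2  0.4 -0.8] open 0.0876 q6 -0.12
shift [-0.2492  0.4209  0.0217]
blue [0.52969583 0.26352473 0.02605577] green [0.40975746 0.20555785 0.03869022]
motor end  [ 0.61203159 -0.27093424  0.09      ] [ 0.63282832 -0.26005924  0.09      ]
```

Request:
play_rows:
  rows:
    - [[-0.0208,0.0351,0.001],0]
    - [[-0.0208,0.0351,0.001],0]
    - [[-0.0208,0.0351,0.001],0]
    - [[-0.0208,0.0351,0.001],0]
    - [[-0.0208,0.0351,0.001],0]
    - [[-0.0208,0.0351,0.001],0]
    - [[-0.0208,0.0351,0.001],0]
    - [[-0.0208,0.0351,0.001],0]
    - [[-0.0208,0.0351,0.001],0]
    - [[-0.0208,0.0351,0.001],0]
  grip: 0.05

```text
t: 2.33
eef_pos: [0.4793, 0.2174, 0.2319]
ee_rot: [0.836, 0.548, 0.0, 0.0]
contact_force: [0.8, -0.5, 0.3]
opening: 0.05
```

Request:
play_rows:
  rows:
    - [[-0.0208,0.0351,0.001],0]
    - [[-0.0208,0.0351,0.001],0]
    - [[0,0,0],-6]
    - [[0,0,0],-6]
    - [[0,0,0],-4.6]
    - [[0,0,0],0]
    - [[0,0,0],0]

```text
t: 2.92
eef_pos: [0.5261, 0.1529, 0.2297]
ee_rot: [0.749, 0.662, -0.0, 0.0]
contact_force: [0.0, -0.4, -0.4]
opening: 0.0499
```

Run:
```python
from h import *
want([.526,.1535,.062])
f=snap('wrist','w1.png')
for k in('cartridge_center','cartridge_grip','cartridge_lugs'):
  print(k,[(np.round(d['location'],1).tolist(),round(d['p'],2)) for d in robot.spot_point(f,k)][:4])
print(fproj(f,[.526,.1535,.062]))
```

```text
t 2.92 tcp [0.5261 0.1529 0.2297] xang 1.447 F [ 0.  -0.4 -0.4] open 0.0499 q6 -1.29
shift [ 0.0006 -0.0002  0.1677]
cartridge_center [([424.7, 214.7], 0.95), ([350.4, 89.8], 0.73), ([313.8, 223.2], 0.71)]
cartridge_grip [([352.7, 85.9], 0.84), ([314.6, 226.3], 0.83), ([431.6, 224.9], 0.6)]
cartridge_lugs [([413.5, 210.1], 0.88), ([313.0, 215.1], 0.8), ([344.7, 91.4], 0.59)]
[315.45955578 227.73105207]
```

View pics/w1.png

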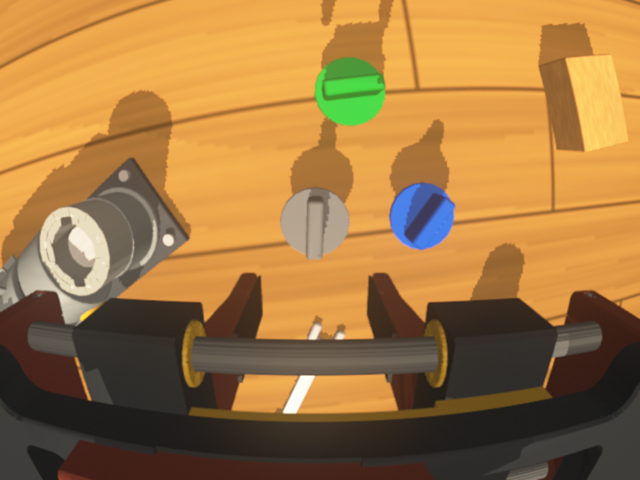

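Grey cartridge is at (314,224) in the wrist view, between blue (422,215) and green (350,90). I measure it more finely.

Run:
```python
from h import *
f=snap('wrist')
m=[d for d in robot.silhouettes(f,'cartridge_center')]
print([(np.round(d['location'],1).tolist(),round(d['p'],2)) for d in m])
def draw(I,pts,col):
    P=np.array([fproj(f,p) for p in pts]);cv2.polylines(I,[((P+.5-o)*8).astype(int)],1,col,1)
o=np.array([272,180])
I=cv2.resize(f['frame'][180:270,272:362,::-1],None,fx=8,fy=8,interpolation=cv2.INTER_CUBIC)
c=np.array([.526,.1535]);th=-.124
for z in(.04,.034):draw(I,[[c[0]+.032*np.cos(t),c[1]+.032*np.sin(t),z] for t in np.linspace(0,6.28,80)],(0,0,255))
R=np.array([[np.cos(th),-np.sin(th)],[np.sin(th),np.cos(th)]])
draw(I,[[*(c+R@np.array([sx*.025,sy*.007])),.076] for sx,sy in((1,1),(1,-1),(-1,-1),(-1,1))],(255,0,0))
cv2.imwrite('pics/w1c.png',I)
```

```text
[([315.1, 221.1], 0.97), ([348.2, 89.0], 0.82), ([421.0, 216.5], 0.76)]
```

View pics/w1c.png

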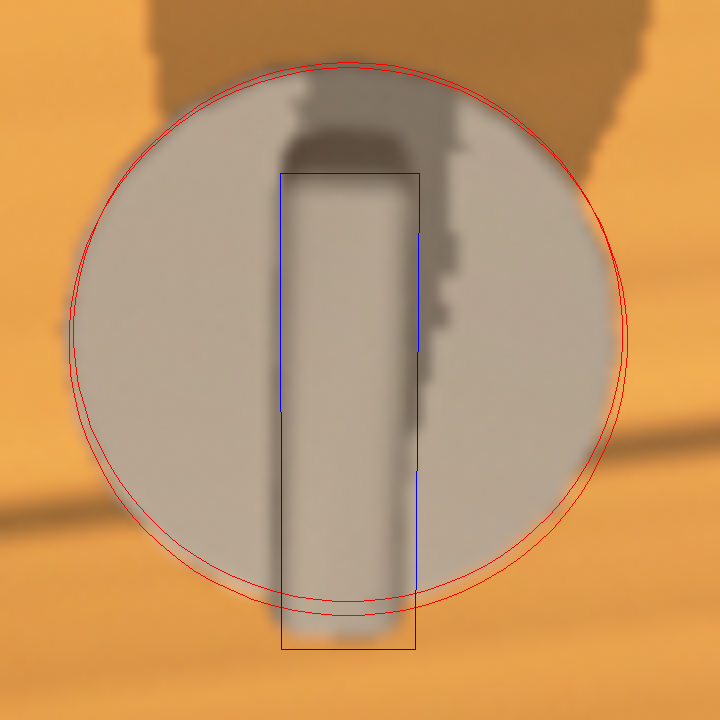

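Request:
play_rows:
  rows:
    - [[0,-0.001,0.035],0]
    - [[0,0,0.035],0]
    - [[0,0,0.035],0]
    - [[0,0,0.03],0]
    - [[0,0,0.02],0]
    - [[0,0,0.0115],0]
    - [[0,0,0],0]

```text
t: 3.8
eef_pos: [0.5238, 0.1531, 0.0609]
ee_rot: [0.749, 0.663, -0.002, -0.001]
contact_force: [-0.2, 0.4, 0.7]
opening: 0.0499
```

Request:
play_rows:
  rows:
    - [[0,0,0],0]
    - [[0,0,0],0]
    - [[0,0,0],0]
    - [[0,0,0],0]
    - [[0,0,0],0]
    - [[0,0,0],0]
  grip: 0.0

```text
t: 4.3
eef_pos: [0.5254, 0.1532, 0.0637]
ee_rot: [0.749, 0.663, 0.0, 0.0]
contact_force: [-1.1, -0.1, 6.5]
opening: 0.0137
```

Run:
```python
from h import *
want([.51,-.0535,.25])
f=snap('wrist','w2.png')
```

```text
t 4.3 tcp [0.5254 0.1532 0.0637] xang 1.4497 F [-1.1 -0.1  6.5] open 0.0137 q6 -1.29
shift [-0.207   0.0099 -0.1863]
```

View pics/w2.png

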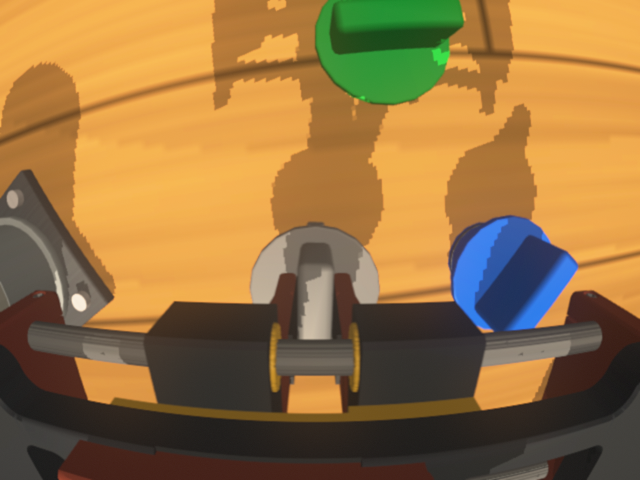

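Request:
play_rows:
  rows:
    - [[0,0,-0.02],0]
    - [[0,0,-0.0375],0]
    - [[0,0,-0.0375],0]
    - [[0,0,-0.0375],0]
    - [[0,0,-0.0375],0]
    - [[0,0,-0.0375],0]
    - [[0,0,0],0]

```text
t: 4.93
eef_pos: [0.529, 0.1538, 0.2783]
ee_rot: [0.749, 0.663, 0.005, 0.003]
contact_force: [1.0, 0.4, -1.3]
opening: 0.0137
```

Request:
play_rows:
  rows:
    - [[-0.0345,0.01,0],0]
    - [[-0.0345,0.01,0],0]
    - [[-0.0345,0.01,0],0]
    - [[-0.0345,0.01,0],0]
    - [[-0.0345,0.01,0],0]
    - [[-0.0345,0.01,0],0]
    - [[0,0,0],0]
    - [[0,0,0],0]

```text
t: 5.6
eef_pos: [0.5592, -0.0613, 0.2695]
ee_rot: [0.75, 0.662, -0.001, -0.001]
contact_force: [-1.2, 0.0, -2.6]
opening: 0.0138
```

Run:
```python
from h import *
want([.51,-.0535,.25])
f=snap('wrist','w3.png')
for k in('socket_mouth','slot_ledge','cartridge_center'):
  print(k,[(np.round(d['location'],1).tolist(),round(d['p'],2)) for d in robot.spot_point(f,k)][:4])
print(fproj(f,[.51,-.0535,.11]))
```

```text
t 5.6 tcp [ 0.5592 -0.0613  0.2695] xang 1.4461 F [-1.2  0.  -2.6] open 0.0138 q6 -1.68
shift [ 0.0016 -0.0497  0.0196]
socket_mouth [([315.1, 172.3], 0.66)]
slot_ledge [([314.7, 169.3], 0.87)]
cartridge_center [([572.6, 164.5], 0.59), ([525.8, 62.3], 0.56)]
[316.74185956 170.53724763]
```

View pics/w3.png

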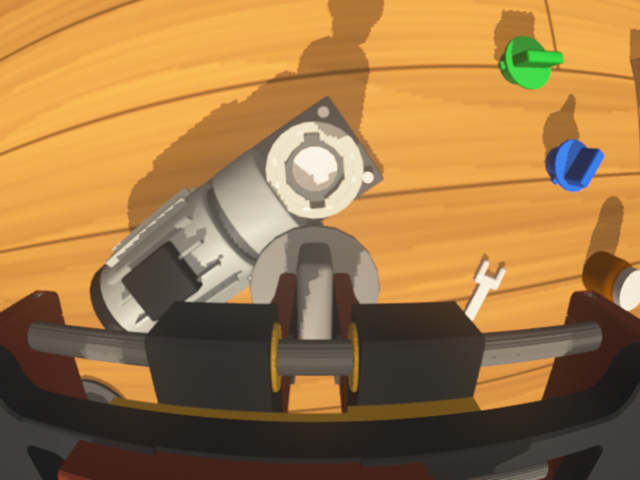

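```bash
cat > ov.py <<'E'
from h import *
import sys
cx,cy,th=map(float,sys.argv[1:4]);fn=sys.argv[4]
f=snap('wrist');u=fproj(f,[cx,cy,.11]);o=(u-55).astype(int)
I=cv2.resize(f['frame'][o[1]:o[1]+110,o[0]:o[0]+110,::-1],(770,770)[:2],interpolation=cv2.INTER_CUBIC)[:590]
def draw(pts,col):
    P=np.array([fproj(f,p) for p in pts]);cv2.polylines(I,[((P+.5-o)*7).astype(int)],1,col,1)
c=np.array([cx,cy])
for r,z in((.0395,.11),(.024,.11)):draw([[c[0]+r*np.cos(t),c[1]+r*np.sin(t),z] for t in np.linspace(0,6.28,80)],(0,0,255))
R=np.array([[np.cos(th),-np.sin(th)],[np.sin(th),np.cos(th)]])
for g in(1,-1):draw([[*(c+R@np.array([g*a,b])),.11] for a,b in((.023,.0065),(.031,.0065),(.031,-.0065),(.023,-.0065))],(255,0,0))
cv2.imwrite('pics/'+fn,I)
E
python3 ov.py .51 -.0535 .02 ov3.png
```

```text
(no output)
```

View pics/ov3.png

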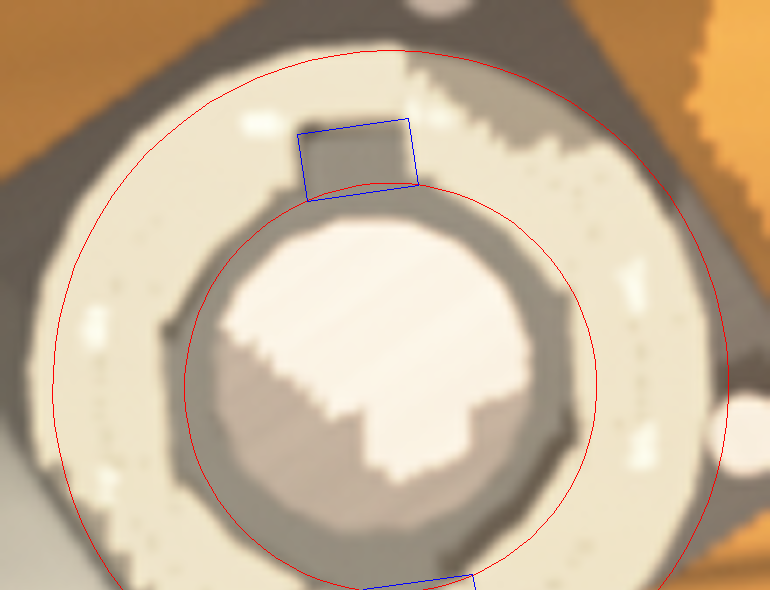

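```bash
sed -i 's/(770,770)\[:2\]/(600,600)/; s/\*7)/*600\/110)/; s/\[:590\]//' ov.py; python3 ov.py .5087 -.0557 -.06 ov4.png
```

```text
(no output)
```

View pics/ov4.png

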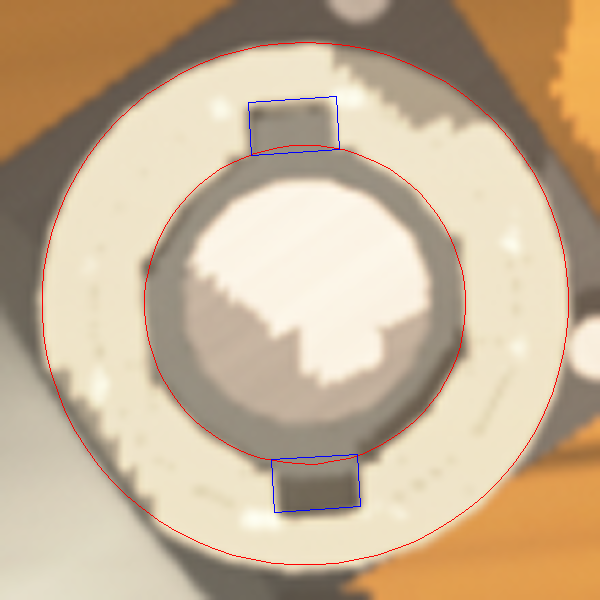

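Request:
play_rows:
  rows:
    - [[0,0,0],-4.0]
    - [[0,-0.0165,0.015],0]
    - [[0,-0.0165,0.02],0]
    - [[0,-0.0165,0.02],0]
    - [[0,0,0.015],0]
    - [[0,0,0],0]
    - [[0,0,0],0]
    - [[0,0,0],0]

```text
t: 6.57
eef_pos: [0.5116, -0.0569, 0.2018]
ee_rot: [0.725, 0.689, 0.001, 0.001]
contact_force: [-0.5, 0.4, -2.0]
opening: 0.0139
```

Run:
```python
from h import *
want([.509,-.0557,.178])
f=snap('wrist','w5.png')
```

```text
t 6.57 tcp [ 0.5116 -0.0569  0.2018] xang 1.5204 F [-0.5  0.4 -2. ] open 0.0139 q6 -1.77
shift [ 0.001  -0.0027  0.0238]
```

View pics/w5.png

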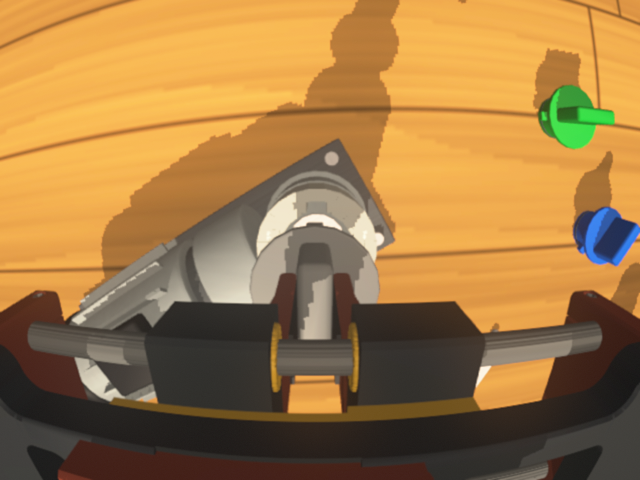

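Run:
```python
from h import *
f=snap('wrist');s,q,R=tool();o=np.array([240,210])
I=cv2.resize(f['frame'][210:330,240:390,::-1],None,fx=5,fy=5,interpolation=cv2.INTER_CUBIC)
def draw(pts,col):
    P=np.array([fproj(f,q+R@np.array(p)) for p in pts]);cv2.polylines(I,[((P+.5-o)*5).astype(int)],1,col,1)
draw([[.032*np.cos(t),.032*np.sin(t),.0237] for t in np.linspace(0,6.28,80)],(0,0,255))
draw([[.007,.025,-.0123],[.007,-.025,-.0123],[-.007,-.025,-.0123],[-.007,.025,-.0123]],(255,0,0))
cv2.imwrite('pics/w5c.png',I)
```

```text
(no output)
```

View pics/w5c.png

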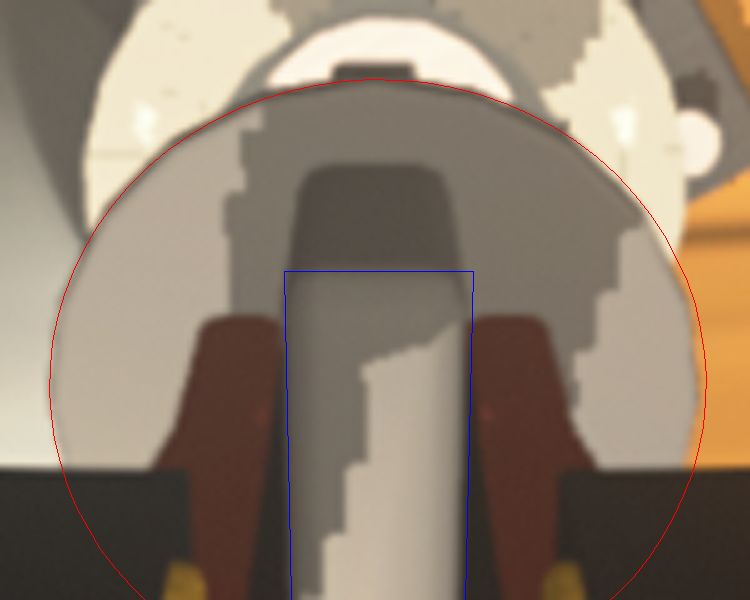

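Request:
play_rows:
  rows:
    - [[0.0015,-0.003,0.008],0]
    - [[0,0,0.008],0]
    - [[0,0,0.007],0]
    - [[0,0,0],0]
    - [[0,0,0],0]
    - [[0,0,0],0]

```text
t: 7.17
eef_pos: [0.5073, -0.0554, 0.1775]
ee_rot: [0.725, 0.689, -0.0, -0.0]
contact_force: [0.4, 1.1, -2.7]
opening: 0.0139
```

Run:
```python
from h import *
want([.509,-.0557,.165])
a=snap('scene');b=snap('side')
i=lambda f,u,v:cv2.resize(f['frame'][v:v+100,u:u+80,::-1],(400,500),interpolation=cv2.INTER_CUBIC)
cv2.imwrite('pics/s6.png',np.hstack([i(a,165,175),i(b,250,270)]))
```

```text
t 7.17 tcp [ 0.5073 -0.0554  0.1775] xang 1.5194 F [ 0.4  1.1 -2.7] open 0.0139 q6 -1.76
shift [-0.0002  0.0017  0.0125]
```

View pics/s6.png

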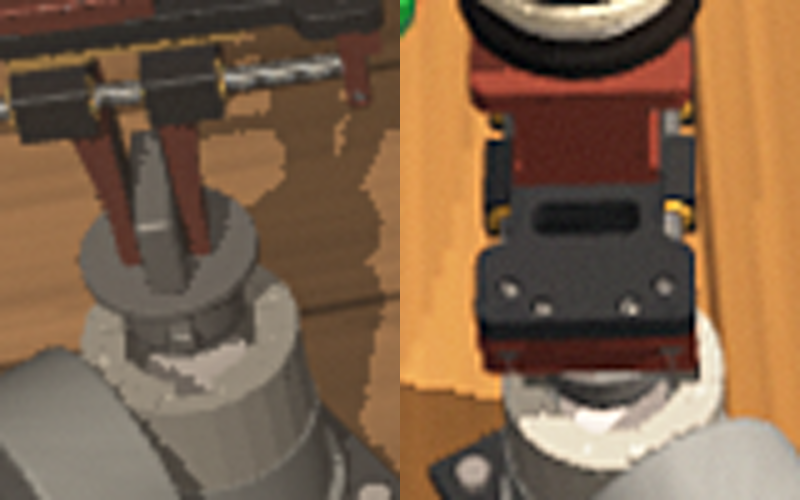

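Request:
play_rows:
  rows:
    - [[0,0.001,0.002],0]
    - [[0,0,0.002],0]
    - [[0,0,0.002],0]
    - [[0,0,0.002],0]
    - [[0,0,0.002],0]
    - [[0,0,0],0]
    - [[0,0,0],0]

```text
t: 7.85
eef_pos: [0.5081, -0.0554, 0.1674]
ee_rot: [0.725, 0.689, -0.0, -0.0]
contact_force: [0.1, 0.6, -1.9]
opening: 0.0136
```

Request:
play_rows:
  rows:
    - [[0,0,0.002],0]
    - [[0,0,0.002],0]
    - [[0,0,0.001],0]
    - [[0,0,0.001],0]
    - [[0,0,0.001],0]
    - [[0,0,0.001],0]
    - [[0,0,0],0]
    - [[0,0,0],0]

```text
t: 8.52
eef_pos: [0.5082, -0.0554, 0.1596]
ee_rot: [0.725, 0.689, -0.0, -0.0]
contact_force: [-0.2, 0.9, -1.7]
opening: 0.0138
```

Request:
play_rows:
  rows:
    - [[0,0,0.001],0]
    - [[0,0,0.001],0]
    - [[0,0,0.001],0]
    - [[0,0,0.001],0]
    - [[0,0,0],0]
    - [[0,0,0],0]

```text
t: 9.02
eef_pos: [0.5082, -0.0554, 0.1556]
ee_rot: [0.725, 0.689, -0.0, -0.0]
contact_force: [0.1, -1.1, -2.7]
opening: 0.0138
```

Request:
play_rows:
  rows:
    - [[0,0,0.002],0]
    - [[0,0,0.002],0]
    - [[0,0,0.001],0]
    - [[0,0,0.001],0]
    - [[0,0,0.001],0]
    - [[0,0,0.001],0]
    - [[0,0,0],0]
    - [[0,0,0],0]

```text
t: 9.68
eef_pos: [0.5086, -0.0555, 0.1478]
ee_rot: [0.725, 0.689, 0.0, 0.0]
contact_force: [0.5, 0.6, 2.7]
opening: 0.0136
```

Request:
play_rows:
  rows:
    - [[0,0,0.001],0]
    - [[0,0,0.001],0]
    - [[0,0,0.001],0]
    - [[0,0,0.001],0]
    - [[0,0,0.001],0]
    - [[0,0,0.001],0]
    - [[0,0,0],0]
    - [[0,0,0],0]

```text
t: 10.35
eef_pos: [0.5086, -0.0556, 0.1417]
ee_rot: [0.725, 0.689, 0.0, 0.0]
contact_force: [0.4, 0.6, 5.0]
opening: 0.0137
```

Run:
```python
from h import *
want([.509,-.0557,.1417])
a=snap('scene');b=snap('side')
i=lambda f,u,v:cv2.resize(f['frame'][v:v+100,u:u+80,::-1],(400,500),interpolation=cv2.INTER_CUBIC)
cv2.imwrite('pics/s7.png',np.hstack([i(a,165,175),i(b,250,270)]))
```

```text
t 10.35 tcp [ 0.5086 -0.0556  0.1417] xang 1.5196 F [0.4 0.6 5. ] open 0.0137 q6 -1.76
shift [-0.0001  0.0004  0.    ]
```

View pics/s7.png

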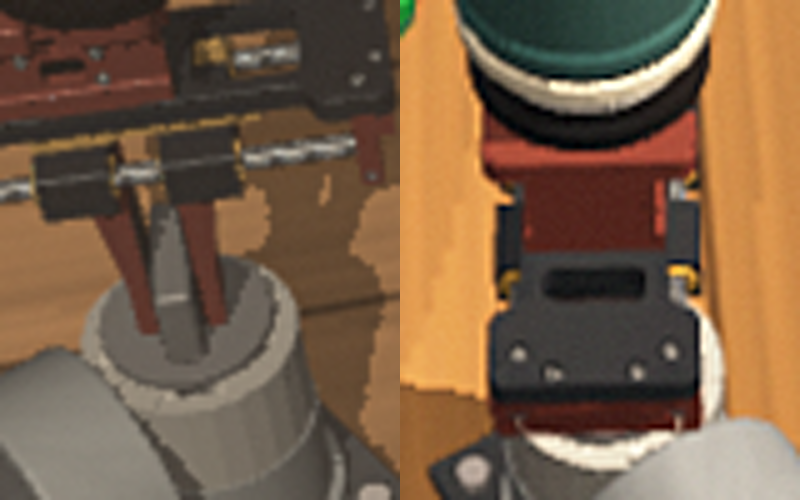

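Request:
play_rows:
  rows:
    - [[0,0,0.0008],0]
    - [[0,0,0],0]
    - [[0,0,0],2]
    - [[0,0,0],2]
    - [[0,0,0],2]
    - [[0,0,0],2]
    - [[0,0,0],2]
    - [[0,0,0],2]
    - [[0,0,0],0]

```text
t: 11.2
eef_pos: [0.5085, -0.0555, 0.141]
ee_rot: [0.794, 0.608, 0.0, 0.0]
contact_force: [0.2, -0.2, 5.5]
opening: 0.0137
```

Run:
```python
from h import *
want([.509,-.0557,.1417]);print(robot.read_state()['ft_torque'])
```

```text
t 11.2 tcp [ 0.5085 -0.0555  0.141 ] xang 1.3083 F [ 0.2 -0.2  5.5] open 0.0137 q6 -1.55
shift [-0.      0.0006 -0.0007]
[-0.0117878  -0.01922714 -0.09889906]
```

Request:
play_rows:
  rows:
    - [[0,0,0],3.5]
    - [[0,0,0],3.5]
    - [[0,0,0],3.5]
    - [[0,0,0],3.5]
    - [[0,0,0],3.5]
    - [[0,0,0],3.5]
    - [[0,0,0],3.5]
    - [[0,0,0],3.5]
    - [[0,0,0],3.5]
    - [[0,0,0],0]

```text
t: 12.03
eef_pos: [0.5084, -0.0555, 0.141]
ee_rot: [0.929, 0.37, 0.0, 0.0]
contact_force: [0.2, -0.5, 5.9]
opening: 0.0138
```

Run:
```python
from h import *
want([.509,-.0557,.1417]);print(robot.read_state()['ft_torque'])
a=snap('scene');b=snap('side')
i=lambda f,u,v:cv2.resize(f['frame'][v:v+100,u:u+80,::-1],(400,500),interpolation=cv2.INTER_CUBIC)
cv2.imwrite('pics/s8.png',np.hstack([i(a,165,175),i(b,250,270)]))
```

```text
t 12.03 tcp [ 0.5084 -0.0555  0.141 ] xang 0.7571 F [ 0.2 -0.5  5.9] open 0.0138 q6 -1.0
shift [ 0.0003  0.0005 -0.0007]
[ 0.02141001  0.00414759 -0.01613607]
```

View pics/s8.png

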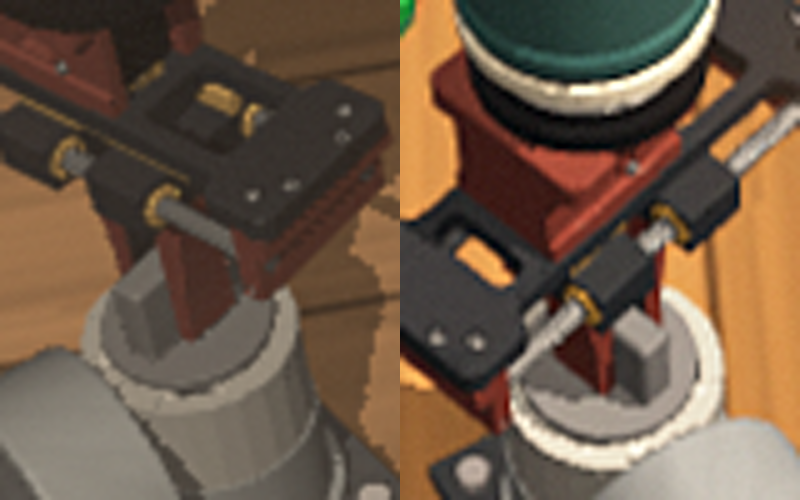

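Request:
play_rows:
  rows:
    - [[0,0,0],5]
    - [[0,0,0],5]
    - [[0,0,0],5]
    - [[0,0,0],5]
    - [[0,0,0],5]
    - [[0,0,0],5]
    - [[0,0,0],5]
    - [[0,0,0],3]
    - [[0,0,0],2]
    - [[0,0,0],0]

```text
t: 12.97
eef_pos: [0.5084, -0.0555, 0.141]
ee_rot: [1.0, 0.03, 0.0, 0.0]
contact_force: [0.1, -0.2, 4.9]
opening: 0.0139
```

Request:
play_rows:
  rows:
    - [[0,0,0],2]
    - [[0,0,0],2]
    - [[0,0,0],1]
    - [[0,0,0],1]
    - [[0,0,0],0]

```text
t: 13.38
eef_pos: [0.5084, -0.0555, 0.141]
ee_rot: [1.0, -0.022, 0.0, 0.0]
contact_force: [0.7, 0.1, 5.2]
opening: 0.0139
```

Run:
```python
from h import *
want([.509,-.0557,.1417]);print(robot.read_state()['ft_torque'])
```

```text
t 13.38 tcp [ 0.5084 -0.0555  0.141 ] xang -0.0433 F [0.7 0.1 5.2] open 0.0139 q6 -0.2
shift [ 0.0006  0.0002 -0.0007]
[-0.06051751 -0.00037104 -0.00264627]
```

Request:
play_rows:
  rows:
    - [[0,0,-0.001],0]
    - [[0,0,-0.001],0]
    - [[0,0,-0.001],0]
    - [[0,0,-0.0005],0]
    - [[0,0,0],0]
    - [[0,0,0],0]

```text
t: 13.88
eef_pos: [0.5084, -0.0555, 0.1444]
ee_rot: [1.0, -0.021, 0.0, 0.0]
contact_force: [1.2, -0.3, 4.1]
opening: 0.0138
```

Request:
play_rows:
  rows:
    - [[0,0,-0.001],0]
    - [[0,0,-0.001],0]
    - [[0,0,0],0]
    - [[0,0,0],0]

```text
t: 14.22
eef_pos: [0.5084, -0.0555, 0.1464]
ee_rot: [1.0, -0.021, 0.0, 0.0]
contact_force: [0.6, 0.0, 2.5]
opening: 0.014
```

Run:
```python
from h import *
want([.509,-.0557,.1417]);print(robot.read_state()['ft_torque'])
```

```text
t 14.22 tcp [ 0.5084 -0.0555  0.1464] xang -0.0425 F [0.6 0.  2.5] open 0.014 q6 -0.2
shift [0.0007 0.0002 0.0047]
[-0.11702447 -0.11482299 -0.00427528]
```

Request:
play_rows:
  rows:
    - [[0,0,-0.001],0]
    - [[0,0,0],0]
    - [[0,0,0],0]

```text
t: 14.47
eef_pos: [0.5084, -0.0555, 0.1474]
ee_rot: [1.0, -0.021, 0.0, 0.0]
contact_force: [-0.1, -0.5, 3.5]
opening: 0.0139
```

Request:
play_rows:
  rows:
    - [[0,0,0],0]
    - [[0,0,0],0]

```text
t: 14.63
eef_pos: [0.5083, -0.0555, 0.1474]
ee_rot: [1.0, -0.021, 0.0, 0.0]
contact_force: [1.4, 0.2, 2.6]
opening: 0.0136
```

Request:
play_rows:
  rows:
    - [[0,0,0],0]
    - [[0,0,0],0]
    - [[0,0,0],0]
    - [[0,0,0],0]
    - [[0,0,0],0]
    - [[0,0,0],0]
  grip: 0.035

```text
t: 15.13
eef_pos: [0.5081, -0.0554, 0.1472]
ee_rot: [1.0, -0.021, -0.0, -0.0]
contact_force: [-0.1, -0.5, -0.2]
opening: 0.0351
```

Request:
play_rows:
  rows:
    - [[0,0,-0.005],0]
    - [[0,0,-0.015],0]
    - [[0,0,-0.025],0]
    - [[0,0,-0.03],0]
    - [[0,0,-0.03],0]
    - [[0,0,0],0]
    - [[0,0,0],0]

```text
t: 15.72
eef_pos: [0.5096, -0.0558, 0.2545]
ee_rot: [1.0, -0.021, 0.002, 0.001]
contact_force: [0.1, 0.4, -0.6]
opening: 0.035
```

Run:
```python
from h import *
want([.509,-.0557,.1417])
f=snap('wrist');a=snap('scene');b=snap('side')
o=(fproj(f,[.509,-.0557,.12])-60).astype(int)
I=cv2.resize(f['frame'][o[1]:o[1]+120,o[0]:o[0]+120,::-1],(480,480),interpolation=cv2.INTER_CUBIC)
def draw(pts,col):
    P=np.array([fproj(f,p) for p in pts]);cv2.polylines(I,[((P+.5-o)*4).astype(int)],1,col,1)
draw([[.509+.032*np.cos(t),-.0557+.032*np.sin(t),.124] for t in np.linspace(0,6.28,80)],(0,0,255))
i=lambda f,u,v:cv2.resize(f['frame'][v:v+120,u:u+80,::-1],(320,480),interpolation=cv2.INTER_CUBIC)
cv2.imwrite('pics/s9.png',np.hstack([i(a,165,160)[:,:160*2],I])[:, :800])
cv2.imwrite('pics/s9b.png',np.hstack([i(a,165,175),i(b,250,290)]))
```

```text
t 15.72 tcp [ 0.5096 -0.0558  0.2545] xang -0.0425 F [ 0.1  0.4 -0.6] open 0.035 q6 -0.2
shift [-0.0011 -0.0002  0.1127]
```

View pics/s9.png

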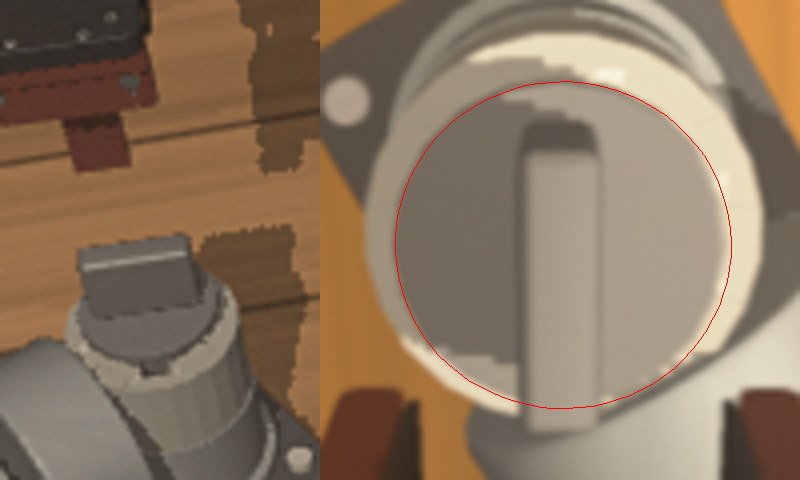

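View pics/s9b.png

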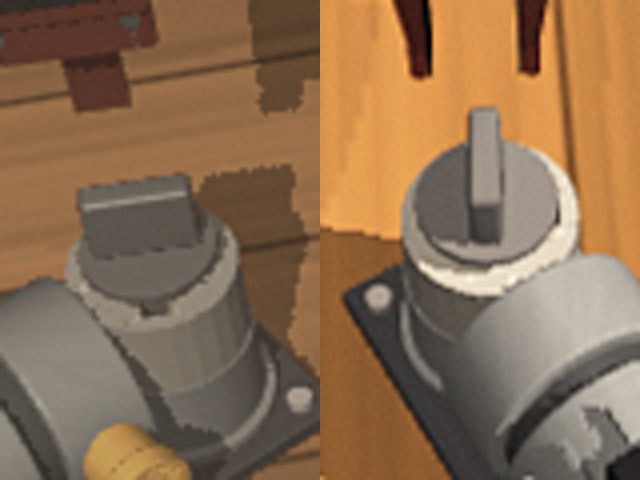

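Run:
```python
from h import *
a=snap('scene');b=snap('side');f=snap('wrist')
th=-.0425+np.pi/2;c=np.array([.509,-.0557])
R=np.array([[np.cos(th),-np.sin(th)],[np.sin(th),np.cos(th)]])
out=[]
for g,u,v,pr in((a,170,190,proj),(b,255,310,proj)):
  I=cv2.resize(g['frame'][v:v+75,u:u+65,::-1],None,fx=6,fy=6,interpolation=cv2.INTER_CUBIC)
  def draw(pts,col):
    P=np.array([pr(g,p) for p in pts]);cv2.polylines(I,[((P+.5-[u,v])*6).astype(int)],1,col,1)
  for zc,col in((.122,(0,0,255)),(.118,(255,0,0))):
    draw([[*(c+R@np.array([x,y])),zc+.038] for x,y in((.025,.007),(.025,-.007),(-.025,-.007),(-.025,.007))],col)
    draw([[*(c+.032*np.array([np.cos(t),np.sin(t)])),zc+.002] for t in np.linspace(0,6.28,60)],col)
  draw([[*(c+.0395*np.array([np.cos(t),np.sin(t)])),.11] for t in np.linspace(0,6.28,60)],(0,255,0))
  out.append(I)
cv2.imwrite('pics/s10.png',np.hstack(out))
```

```text
(no output)
```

View pics/s10.png

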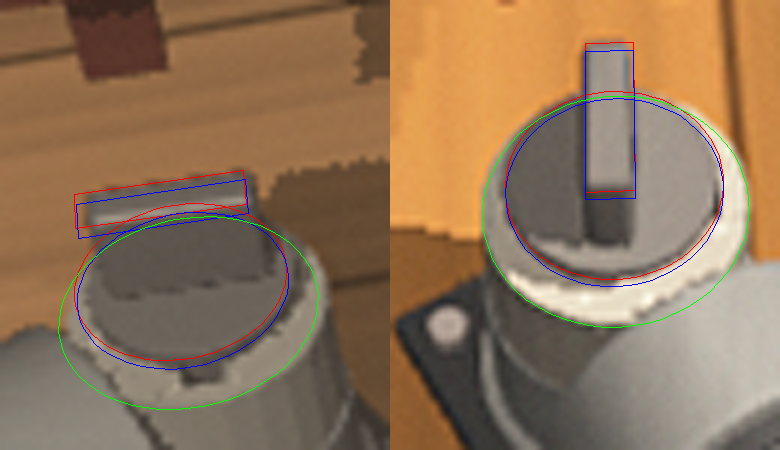

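```bash
python3 -c "
from h import *
print(robot.close_job())"
```

```text
the job is handed in; nothing more can be done
None
```

The grey strainer cartridge is back in the pump and looks locked, and I handed the job in at about 16 s of the 72 s allowed. The hand-in reports no verdict.

- **What I did:** I picked the grey cartridge (the blue and green look-alikes were left alone). I found the slots in the wrist picture, about 0.05 rad clockwise of the world x axis. The cartridge went through them without resistance and I pushed it to about 32.5 mm below the mouth. I then turned it 1.56 rad clockwise, let the spring lift it, opened the fingers and backed off straight up.
- **Force checks:** The wrist force never read above about 6.5 N in the readings I took. While pressing and turning, the torque stayed at or below 0.1 N m. As I let up, the gripper rose to about 26 mm underside depth with the spring still pushing. That is only possible with the lugs in the end notches, because the ledge would have stopped it at 30 mm.
- **Picture checks after release:** The wrist view shows the flange close to centred on the collar axis and the grip bar a quarter turn from the slots. In the side view the bar top fits the locked height (centre 12 mm above the mouth) rather than the 4 mm lower one.
- **Disagreement:** The scene camera's overlay is about 1–2 pixels off on both pump and cartridge. It could not tell the two heights apart, so I relied on the side view and the forces.
- **Not checked:** I did not feel for the end stop. I also did not re-measure the bystanders, though the arm never came near them.

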